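# Seat a walnut in the press tray and clamp it

## Task

Roll the loose walnut across the wooden tray, without picking it up, until it drops into the shallow cup of the nutcracker press. Then slide the jaw up against it so that it stays firmly clamped when you let go, but do not crack the shell, and leave everything else alone.

Things in the scene. Friction and masses are not known exactly. Their poses are not given: they have to be found in the camera images.
- walnut: The loose walnut on the left part of the tray: light brown ball 36 mm across with darker seams, about 20 g; origin at its centre (orientation means nothing). It rolls but soon stops when let go. The shell is thin: over 12 N from a finger (any grip) or 12 N from the jaw stud cracks it. The walnuts in the blue bowl are fixed.
- nut_tray: Fixed wooden tray, 262 x 217 mm; origin under its centre, x along the press (near jaw to far anvil), y left. Flat floor 14 mm above the origin, rim 6 mm thick, 8 mm above the floor. Press axis y = -25 mm. Guide rails 5 mm high beside the jaw: x -122 to -14, y -52.5 to -47.5 and -2.5 to 2.5 mm. Anvil block 28 x 46 mm, 32 mm above the floor, x 89 to 117 mm.
- cup (a point): Centre of the round cup in the tray floor, at floor level; axes as the tray's; at tray x 50, y -25 mm. Cup mouth 26 mm (28 mm over its chamfer), 8 mm deep. A walnut over it sinks about 6 mm: its centre goes from 18 to about 12 mm above the floor. Seated, it clears the anvil stud by 0.3 to 2.5 mm, which the jaw takes up.
- anvil_tip (a point): Middle setting of the anvil stud's end face, 19.4 mm beyond the cup's centre, 13.5 mm above the floor. The stud, a steel rod 16 mm in diameter, points from the anvil block at the cup (to tray -x) and is screw-set: its true end lies up to 1.1 mm nearer or farther, so the place where the jaw tightens must be felt. It does not yield.
- jaw_handle (a point): Centre of the back face of the jaw's upright wooden paddle (12 mm thick, 36 mm wide, top 61 mm above the floor), 46 mm above the floor. Push it to tray +x to close the jaw; travel 85 mm from tray x = -98 mm; sliding friction about 10 N, stays where left. Below, the jaw's block, 40 mm wide, 25 mm high, reaches from 1 mm behind this face to 33 mm ahead.
- jaw_stud: Steel stud, 16 mm in diameter, in front of the jaw; presses the walnut. Origin at its tip's centre, 13.5 mm above the floor, 58 mm ahead of the paddle's back face. Sprung: yields 1 mm per 14 N. What the push on the paddle exceeds the sliding friction by squeezes the walnut: 6 N is right, over 3 N must remain after letting go, over 12 N cracks it.
- mug_1: Cream mug, 78 x 116 x 101 mm, origin under its centre; leave alone.
- tomato_1: Tomato, 75 mm; leave alone.
- lemon_1: Lemon, 71 x 53 x 51 mm; leave alone.
- onion_1: Onion, 78 mm wide, 85 mm high; leave alone.
- spice_jar_2: Spice jar with green herbs and a white cap, 47 x 47 x 98 mm; leave alone.
- teaspoon_1: Teaspoon, 138 x 27 x 13 mm, lying on the tray's right strip beside the press, along x; leave alone.
Not all that is in view belongs to the job. Of the things shaped like the walnut, the walnut one is meant.

How it is judged:
On the way, in this order (a step that is already met when the one before it is completed fails the run):
1. the walnut sits in the cup, the jaw not yet touching it (horizontal distance between walnut and cup below 0.005 m and z of walnut in the frame of nut_tray below 0.0295 m and contact force between jaw_stud and walnut below 0.5 N), for 0.2 s.
2. the jaw stud presses the walnut in the cup against the anvil (horizontal distance between walnut and cup below 0.005 m and contact force between jaw_stud and walnut above 3 N), for 0.2 s.
At the end, for the whole second after the job is handed in: The walnut rests in the cup (centre within 5 mm of the cup's centre and less than 15.5 mm above the tray floor), pinched between anvil stud and jaw stud with more than 3 N after the robot has let go (all of step 2 and z of walnut in the frame of nut_tray below 0.0295 m and contact force between walnut and nut_tray above 3 N and linear speed of walnut below 0.01 m/s and distance between jaw_stud and anvil_tip below 0.038 m); the robot touches nothing.
It fails at once if a finger presses the walnut with more than 12 N (cracked or gripped) (contact force between the fingers and walnut above 12 N).
It fails at once if the jaw stud presses the walnut with more than 12 N (cracked) (contact force between jaw_stud and walnut above 12 N).
It fails at once if the walnut is picked up: its centre rises over 30 mm above the tray floor (z of walnut in the frame of nut_tray above 0.044 m).
It fails at once if the mug, tomato, lemon, onion, spice jar or teaspoon is moved more than 30 mm (distance of any of mug_1, tomato_1, lemon_1, onion_1, spice_jar_2, teaspoon_1 from where it was at the start of the episode above 0.03 m).
It also fails if it takes over 64 s, if anything falls off the work surface, if the arm or the gripper's body presses on something with over 40 N, if the wrist force passes 120 N, or if a joint passes its speed limit or range.

## Robot

A 6-joint arm with a two-finger parallel gripper is mounted at the origin on a cart in front of the work surface, level with it; the furniture and walls round the work are solid. World frame = base frame: x ahead of the robot, y to its left, z up, the work surface at z = 0. Lengths are in m, angles in rad, forces in N, time in s.
With the tool pointing down it reaches from about 0.4 to 0.925 m from the base axis. Payload 3.4 kg.
Tool frame: the origin (TCP) lies on the centre line of the jaws, within the pads' length; the fingertips stand 17 mm ahead of it and the grasp point (between the pads) lies 2 mm behind it; z points along the fingers, y is the line along which they close (so a half turn about z gives the same grasp; the last joint's range is limited). The gripper opens to 85 mm and grips with 20 to 120 N. Pads are 22 mm wide; open, the fingers measure 114 mm over their backs; the gripper's body (76 mm by 85 mm) begins 54 mm behind the grasp point. The pads swing forward as they close: fully open they stand 13 mm farther back than shut.
Start: joints at [-1.294, 0.307, 1.506, -0, 1.328, -0.073], TCP at [0.198, -0.54, 0.248] pointing down, gripper open.
Joint ranges: [-3.12, 3.12], [-1.05, 2.28], [0.14, 2.33], [-1.42, 4.57], [0.1, 2.73], [-2.68, 2.68]. Speed limits (rad/s): [2.57, 2.57, 3.14, 3.14, 3.14, 3.14].

## Interface

Orientations are given as [roll, pitch, yaw] about the fixed x, y, z axes, in that order (R = Rz(yaw) Ry(pitch) Rx(roll)).
In Python, from rig import manip, read_camera, get_calibration, nets gives the robot as it stands. The module is installed in compiled form; this text tells all that it offers.
- The arm moves only by the tool send_rows, never from a script. Its argument "motion" is a list of rows, each an object with "translation": the shift along the tool's x, y, z in cm, a list of three; "turn": the turn, a rotation vector about the tool's x, y, z in rad, a list of three; "hand": the finger opening in cm, from 0 to 8.54. A call has 1 to 20 rows; each row shifts and turns the commanded pose from where the row before left it, along the tool's axes as they then stand; what a row does not reach is not made up. A row lasts 1/8 s, in which the tool goes at most 62.5 mm and 10.7 degrees, less where a joint would pass 70% of its speed; a pose out of reach is approached as far as the arm can. A call is refused whole if a number of a shift passes 6.25 or a number of a turn 0.188, either way. A call with a gripper value outside its range is refused whole. The fingers move at their own pace and stop on an object; "squeeze" is the grip in N (left out, the last holds). Time passes only in rows, so rows that do not move let the fingers close. It gives the time, the measured TCP pose, the force, the opening and the grip force at its end, in the units of the state.
- manip.get_state(): the state, without advancing time (a new reading comes with each control period).
- read_camera(name): name is "side" or "top" or "wrist"; returns the picture (400x640x3 uint8, blue, green, red); there is no depth.
- get_calibration(name): a dict with "K" (3x3 intrinsics, pixels), "eye" and "rotation" of the camera in the world; the wrist camera has in their place "T_tool_cam" (4x4, takes a point from camera to tool coordinates, whose origin is the TCP and whose axes are the flange's). Camera axes: x right, y down, z forward; pixel columns grow to the right and rows downward; lengths in m; the calibration is good to about 2 mm. The wrist camera is an equidistant fisheye: a pixel r from the principal point sees the ray r / f radians off the axis. A picture is of the moment at which its call begins: read the wrist's pose just before it. get_calibration takes no time and is no camera call.
- manip.job_done(): hands the job in; it is judged then, once.
Trained networks look in the newest picture that a camera, given by its name, has taken for a name from the list of things; names that differ only in an ending like _2 or _b are one class to them, and where a whole thing is asked for, a point or a joint stands for the part that bears it (a point fixed in the world has none). Each returns a list of dicts, best first, with "conf" (0 to 1); they miss things now and then, are a little off and sometimes report something else, mostly with a low value. They report only what shows in the picture. A call takes as long as a camera call. They do not tell look-alikes from the thing itself.
- nets.regions_of(camera, name): "mask" (400x640 bool, what is visible of it) and "uv" ([column, row] in pixels, amid what is visible of it).
- nets.tip_of(camera, name): "uv" ([column, row] in pixels: a listed point, or the origin of a listed thing).
The state is a dict: "time": time; "q": joint angles; "joint_vel": joint speeds; "tau": joint torques, N m; "tcp_pos": TCP position; "tcp_rot": TCP orientation; "force": force on the tool from outside, world axes, zero at the start; "ft_torque": the same for the moment, N m; "finger_gap": opening from 0.0 (shut) to 1.0 (fully open); "grasp_force": force on a finger pad.
Only numpy, scipy, OpenCV 4.12 (cv2) and the standard library are available. Lean on these libraries where they do the work, as an engineer would, in place of code of your own. Each camera call takes 0.05 s, during which the arm holds its last target. There are 200 camera calls.

## Working session

There is one attempt and no reset: what is moved stays moved. The work goes in short steps, Python scripts to look and compute and a tool call to move; the robot and the scene stay as the last step left them, time stands still between calls to the robot, and variables do not carry over. Pictures are saved under pics/ and viewed, at most 10 in all, crops included, and the job is handed in when it is done.

Besides the shell and the picture viewer there is one more tool, called after "Emit:" as a command line: name --argument value ..., lists and objects as JSON in quotes. send_rows: Moves the arm, as the interface text tells. Its arguments: {"type":"object","properties":{"motion":{"type":"array"},"squeeze":{"type":"number"}},"required":["motion"]}

```bash
mkdir -p pics; cat > h.py <<'E'
import numpy as np, cv2
from rig import manip, read_camera, get_calibration, nets
def ray(cam,uv):
    c=get_calibration(cam);K=np.array(c["K"])
    d=np.linalg.inv(K)@np.array([uv[0],uv[1],1.]);R=np.array(c["rotation"]);return np.array(c["eye"]),R@d
def at_z(cam,uv,z):
    e,d=ray(cam,uv);return e+d*(z-e[2])/d[2]
def proj(cam,p):
    c=get_calibration(cam);q=np.array(c["K"])@(np.array(c["rotation"]).T@(np.array(p)-np.array(c["eye"])));return q[:2]/q[2]
E
python3 - <<'E'
from h import *
np.set_printoptions(precision=4,suppress=True)
for cam in ("top","side"):
    im=read_camera(cam);cv2.imwrite(f"pics/{cam}0.png",im)
    c=get_calibration(cam);print(cam,np.array(c["eye"]),np.array(c["rotation"]).tolist(),np.array(c["K"]).tolist())
    for n in ("walnut","nut_tray","cup","anvil_tip","jaw_handle","jaw_stud","teaspoon_1"):
        print(n,[(np.round(d["uv"],1).tolist(),round(d["conf"],2)) for d in nets.tip_of(cam,n)[:5]])
    print("reg walnut",[(np.round(d["uv"],1).tolist(),round(d["conf"],2),int(d["mask"].sum())) for d in nets.regions_of(cam,"walnut")[:6]])
print(manip.get_state())
E
```

```text
top [0.4087 0.0822 1.3676] [-3.0171690697681157, -0.0002871281279286375, -1.5776277584805154] [[446.48686588298466, 0.0, 320.793457956635], [0.0, 446.48686588298466, 199.13427977093946], [0.0, 0.0, 1.0]]
walnut [([268.4, 172.8], 0.52), ([304.3, 193.9], 0.5), ([270.0, 208.4], 0.5), ([339.7, 197.7], 0.18)]
nut_tray [([340.7, 221.3], 0.64), ([330.6, 217.2], 0.63)]
cup [([339.9, 195.9], 0.74)]
anvil_tip [([341.0, 192.7], 0.75)]
jaw_handle [([343.7, 237.3], 0.65)]
jaw_stud [([337.5, 218.5], 0.61)]
teaspoon_1 [([359.6, 216.1], 0.71)]
reg walnut [([304.8, 196.0], 0.65, 106), ([268.2, 169.4], 0.41, 105)]
side [0.0856 0.7458 0.5015] [-2.041994624996392, 0.0007524014995130557, -2.5210604541081056] [[364.0834209289978, 0.0, 317.453493064334], [0.0, 364.0834209289978, 194.98748003019875], [0.0, 0.0, 1.0]]
walnut [([297.5, 217.7], 0.71), ([281.0, 243.0], 0.5), ([245.0, 233.7], 0.47)]
nut_tray [([336.7, 225.0], 0.57)]
cup [([325.8, 207.8], 0.92), ([336.4, 223.0], 0.17)]
anvil_tip [([318.7, 205.4], 0.71)]
jaw_handle [([317.4, 201.7], 0.7), ([364.4, 207.2], 0.64)]
jaw_stud [([344.7, 212.2], 0.43)]
teaspoon_1 [([359.1, 209.8], 0.61)]
reg walnut [([246.8, 236.5], 0.69, 167), ([281.9, 243.5], 0.49, 175)]
{'time': 0.9, 'q': array([-1.2935,  0.3067,  1.5064, -0.    ,  1.3284, -0.0735]), 'joint_vel': array([-0.0026, -0.0007, -0.0015, -0.0008,  0.0008, -0.0005]), 'tau': array([ -0.0011, -45.7461, -25.2338,  -0.0002,   0.0007,   0.    ]), 'tcp_pos': array([ 0.1976, -0.54  ,  0.2483]), 'tcp_rot': array([3.1416, 0.    , 0.3508]), 'force': array([ 0.1934,  0.902 , -0.1102]), 'ft_torque': array([-0.0085,  0.0053,  0.0162]), 'grasp_force': 0.0, 'finger_gap': 0.9982937066754658}
```

```bash
sed -i '1i from scipy.spatial.transform import Rotation as Ro' h.py; sed -i 's/np.array(c\["rotation"\])/Ro.from_euler("xyz",c["rotation"]).as_matrix()/g' h.py
cat >> h.py <<'E'
Z0=0.014
def tri(a,b):
    (e1,d1),(e2,d2)=ray("top",a),ray("side",b)
    s=np.linalg.lstsq(np.c_[d1,-d2],e2-e1,rcond=None)[0];p,q=e1+s[0]*d1,e2+s[1]*d2
    return (p+q)/2,np.linalg.norm(p-q)
E
python3 - <<'E'
from h import *
np.set_printoptions(precision=4,suppress=True)
im=cv2.imread("pics/top0.png")[130:280,220:420];im=cv2.resize(im,None,fx=4,fy=4,interpolation=cv2.INTER_CUBIC)
cv2.imwrite("pics/top0c.png",im)
im=cv2.imread("pics/side0.png")[140:290,200:400];im=cv2.resize(im,None,fx=4,fy=4,interpolation=cv2.INTER_CUBIC)
cv2.imwrite("pics/side0c.png",im)
for n,a,b in (("cup",[339.9,195.9],[325.8,207.8]),("anvil",[341,192.7],[318.7,205.4]),("handle",[343.7,237.3],[364.4,207.2]),("stud",[337.5,218.5],[344.7,212.2]),("walnut",[304.3,193.9],[297.5,217.7])):
    print(n,*tri(a,b), at_z("top",a,.02),at_z("side",b,.02))
c=get_calibration("wrist");print(c)
E
```

```text
cup [0.5831 0.0195 0.014 ] 0.010341286605211244 [0.5868 0.0224 0.02  ] [0.5721 0.0266 0.02  ]
anvil [0.5986 0.0197 0.0158] 0.0034438066271881103 [0.5966 0.019  0.02  ] [0.5958 0.0267 0.02  ]
handle [0.4605 0.0145 0.0522] 0.001633044379730037 [0.461  0.0125 0.02  ] [ 0.4881 -0.0374  0.02  ]
stud [0.5143 0.0292 0.027 ] 0.0067612077267542705 [0.5179 0.0305 0.02  ] [0.5175 0.0173 0.02  ]
walnut [0.5906 0.1294 0.0321] 0.003272927808544365 [0.5937 0.1308 0.02  ] [0.602  0.1129 0.02  ]
{'K': array([[309.7069,   0.    , 318.1011],
       [  0.    , 309.7069, 200.0338],
       [  0.    ,   0.    ,   1.    ]]), 'T_tool_cam': array([[-0.001 , -0.9602, -0.2794,  0.0709],
       [ 1.    , -0.001 , -0.0002, -0.0001],
       [-0.0001, -0.2794,  0.9602, -0.126 ],
       [ 0.    ,  0.    ,  0.    ,  1.    ]])}
```

View pics/top0c.png

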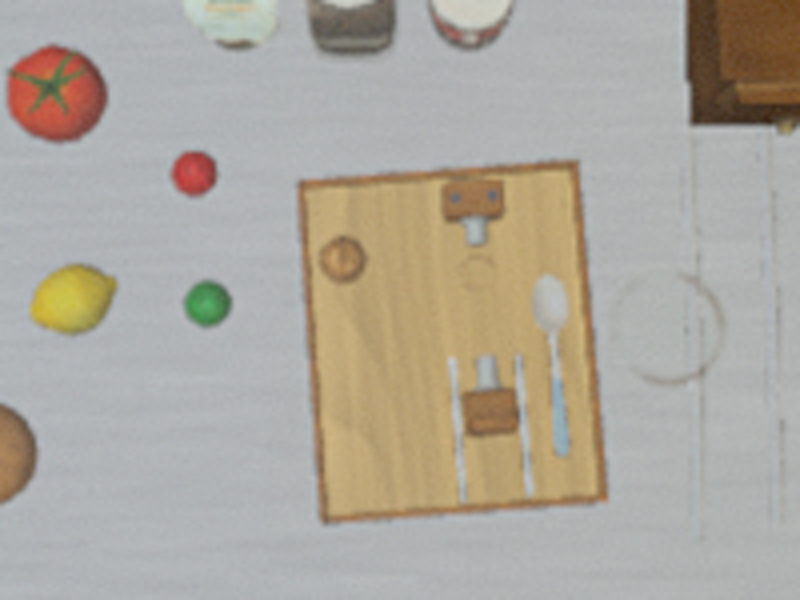

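View pics/side0c.png

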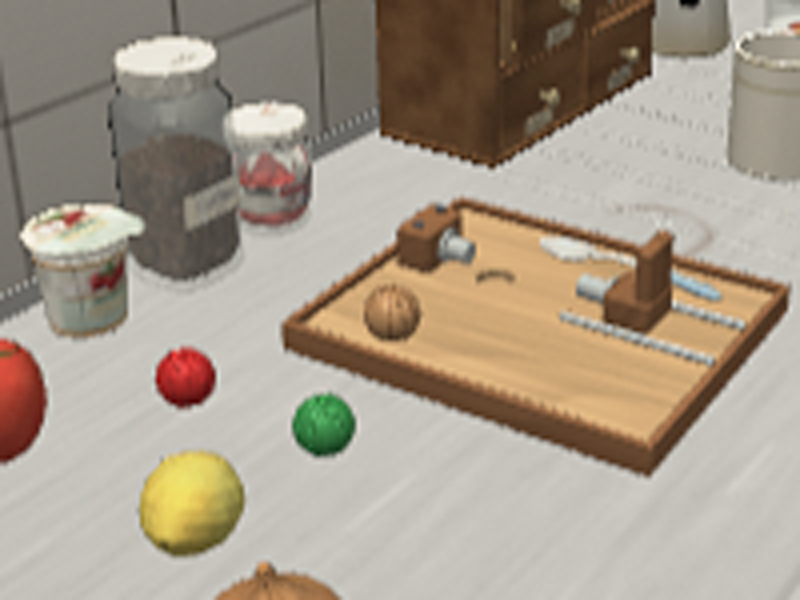

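Walnut candidates in the top picture: the red ball at (269,173), the green ball at (270,206) and the light brown seamed ball at (306,195). Only the brown one has seams and lies on the left part of the tray, and the crops confirm it, so that is the walnut. The cup is at about (339,198), and the jaw is at (343,232) with its stud pointing up to (342,222).

```bash
cat >> h.py <<'E'
def trayfit(P,M):
    # P world xy, M tray xy -> t, yaw
    P,M=np.array(P)[:,:2],np.array(M);p,m=P.mean(0),M.mean(0);A,B=P-p,M-m
    th=np.arctan2((B[:,0]*A[:,1]-B[:,1]*A[:,0]).sum(),(A*B).sum())
    R=np.array([[np.cos(th),-np.sin(th)],[np.sin(th),np.cos(th)]]);o=p-R@m
    return o,th,np.linalg.norm((R@M.T).T+o-P,axis=1)
def move(target,yaw):
    s=manip.get_state();p=s["tcp_pos"];R=Ro.from_euler("xyz",s["tcp_rot"])
    G=Ro.from_euler("xyz",[np.pi,0,yaw])
    return (R.inv()*G).as_rotvec(), G.inv().apply(np.array(target)-p)*100
E
python3 - <<'E'
from h import *
np.set_printoptions(precision=4,suppress=True)
C=[(300,183),(578,162),(607,498),(324,522)]
P=[at_z("top",(a/4+220,b/4+130),.022) for a,b in C]
M=[(131,108.5),(131,-108.5),(-131,-108.5),(-131,108.5)]
o,th,e=trayfit(P,np.array(M)/1000);print(o,th,e)
R=np.array([[np.cos(th),-np.sin(th)],[np.sin(th),np.cos(th)]])
w=at_z("top",(305.8,194.8),.032);print("walnut tray",R.T@(w[:2]-o),w,"cup",R@[.05,-.025]+o)
for n,uv,z in (("stud",(341.8,219),.0275),("padtop",(342.5,238.5),.05)): print(n,R.T@(at_z("top",uv,z)[:2]-o))
v=R@[.03,.02]+o;print(v,move([v[0],v[1],.25],np.pi/2+th))
E
```

```text
[0.529  0.0439] 0.0701406585440752 [0.0034 0.0031 0.0043 0.0028]
walnut tray [0.0659 0.0775] [0.5892 0.1258 0.032 ] cup [0.5806 0.0225]
stud [-0.0151 -0.025 ]
padtop [-0.0743 -0.0211]
[0.5575 0.066 ] (array([ 0.    ,  0.    , -1.2902]), array([57.9255, 40.1514, -0.1665]))
```

Emit:
send_rows --motion '[{"translation": [0,0,0],"turn": [0,0,-0.184],"hand": 2},{"translation": [0,0,0],"turn": [0,0,-0.184],"hand": 2},{"translation": [0,0,0],"turn": [0,0,-0.184],"hand": 2},{"translation": [0,0,0],"turn": [0,0,-0.184],"hand": 2},{"translation": [0,0,0],"turn": [0,0,-0.184],"hand": 2},{"translation": [0,0,0],"turn": [0,0,-0.184],"hand": 2},{"translation": [0,0,0],"turn": [0,0,-0.186],"hand": 2},{"translation": [4.45,3.09,0],"turn": [0,0,0],"hand": 2},{"translation": [4.45,3.09,0],"turn": [0,0,0],"hand": 2},{"translation": [4.45,3.09,0],"turn": [0,0,0],"hand": 2},{"translation": [4.45,3.09,0],"turn": [0,0,0],"hand": 2},{"translation": [4.45,3.09,0],"turn": [0,0,0],"hand": 2},{"translation": [4.45,3.09,0],"turn": [0,0,0],"hand": 2},{"translation": [4.45,3.09,0],"turn": [0,0,0],"hand": 2},{"translation": [4.45,3.09,0],"turn": [0,0,0],"hand": 2},{"translation": [4.45,3.09,0],"turn": [0,0,0],"hand": 2},{"translation": [4.45,3.09,0],"turn": [0,0,0],"hand": 2},{"translation": [4.45,3.09,0],"turn": [0,0,0],"hand": 2},{"translation": [4.45,3.09,0],"turn": [0,0,0],"hand": 2},{"translation": [4.45,3.09,0],"turn": [0,0,0],"hand": 2}]'

```text
time: 3.4
tcp_pos: [0.5587, 0.0669, 0.2485]
tcp_rot: [3.141, 0.0, 1.641]
force: [0.5, -0.5, 0.1]
finger_gap: 0.235
grasp_force: 0.0
```

```bash
cat >> h.py <<'E'
def wpose(s=None):
    s=s or manip.get_state();T=np.eye(4);T[:3,:3]=Ro.from_euler("xyz",s["tcp_rot"]).as_matrix();T[:3,3]=s["tcp_pos"]
    return T@np.array(get_calibration("wrist")["T_tool_cam"])
def w_at_z(T,uv,z):
    K=np.array(get_calibration("wrist")["K"]);v=np.array([(uv[0]-K[0,2])/K[0,0],(uv[1]-K[1,2])/K[1,1]])
    r=np.linalg.norm(v);d=np.r_[v/max(r,1e-9)*np.sin(r),np.cos(r)];d=T[:3,:3]@d
    return T[:3,3]+d*(z-T[2,3])/d[2]
def wproj(T,p):
    K=np.array(get_calibration("wrist")["K"]);q=T[:3,:3].T@(np.array(p)-T[:3,3]);a=np.arctan2(np.hypot(q[0],q[1]),q[2])
    v=q[:2]/np.hypot(q[0],q[1])*a;return v*K[0,0]+K[:2,2]
E
python3 - <<'E'
from h import *
np.set_printoptions(precision=4,suppress=True)
s=manip.get_state();print(s["time"],s["tcp_pos"],s["tcp_rot"],s["force"],s["finger_gap"])
T=wpose(s);np.save("T1.npy",T);im=read_camera("wrist");cv2.imwrite("pics/w1.png",im)
for n,z in (("walnut",.032),("cup",.014),("anvil_tip",.0275),("jaw_handle",.06),("jaw_stud",.0275),("nut_tray",0)):
    print(n,[(np.round(d["uv"],1).tolist(),round(d["conf"],2),w_at_z(T,d["uv"],z)) for d in nets.tip_of("wrist",n)[:4]])
print(manip.get_state()["tcp_pos"])
E
```

```text
3.4 [0.5587 0.0669 0.2485] [3.141  0.0003 1.6411] [ 0.5087 -0.5367  0.1037] 0.23506273145882017
walnut [([349.5, 122.9], 0.94, array([0.589 , 0.1287, 0.032 ])), ([413.7, 38.0], 0.88, array([0.6546, 0.2347, 0.032 ])), ([331.2, 31.5], 0.64, array([0.5617, 0.23  , 0.032 ]))]
cup [([334.6, 201.9], 0.82, array([0.5812, 0.032 , 0.014 ]))]
anvil_tip [([352.0, 210.9], 0.6, array([0.6018, 0.0263, 0.0275]))]
jaw_handle [([226.2, 217.6], 0.69, array([0.4597, 0.0191, 0.06  ]))]
jaw_stud [([280.7, 211.6], 0.73, array([0.5175, 0.0196, 0.0275]))]
nut_tray [([295.7, 184.2], 0.79, array([0.5321, 0.0475, 0.    ]))]
[0.557  0.0642 0.2482]
```

View pics/w1.png

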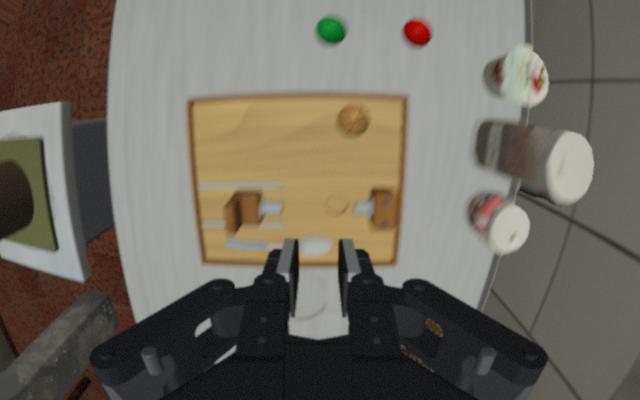

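The picture is blurred because the arm was still settling. It shows the walnut at (352,120), the cup at (337,204) and the anvil stud end at (355,207). I'll take a fresh one now that the arm is still.

```bash
python3 - <<'E'
from h import *
np.set_printoptions(precision=4,suppress=True)
s=manip.get_state();print(s["time"],s["tcp_pos"],s["tcp_rot"],s["force"])
T=wpose(s);np.save("T2.npy",T);im=read_camera("wrist");cv2.imwrite("pics/w2.png",im)
for n,z in (("walnut",.032),("cup",.014),("anvil_tip",.0275),("jaw_handle",.06),("jaw_stud",.0275),("nut_tray",0)):
    print(n,[(np.round(d["uv"],1).tolist(),round(d["conf"],2),w_at_z(T,d["uv"],z)) for d in nets.tip_of("wrist",n)[:1]])
m=nets.regions_of("wrist","walnut")
for d in m[:3]:
    (c,r)=cv2.minEnclosingCircle(np.argwhere(d["mask"])[:,::-1].astype(np.float32));print(d["conf"],d["uv"],c,r)
c=cv2.resize(im[85:280,180:420],None,fx=3,fy=3,interpolation=cv2.INTER_CUBIC);cv2.imwrite("pics/w2c.png",c)
E
```

```text
3.75 [0.557  0.0642 0.2482] [-3.1407  0.0004  1.6398] [ 0.0655  0.0208 -0.4145]
walnut [([414.2, 36.2], 0.96, array([0.6532, 0.2339, 0.032 ]))]
cup [([338.5, 203.0], 0.83, array([0.584 , 0.0283, 0.014 ]))]
anvil_tip [([357.4, 209.2], 0.73, array([0.6059, 0.0261, 0.0275]))]
jaw_handle [([228.3, 214.2], 0.77, array([0.4603, 0.0207, 0.06  ]))]
jaw_stud [([281.0, 209.4], 0.48, array([0.5158, 0.0197, 0.0275]))]
nut_tray [([294.1, 182.7], 0.74, array([0.528 , 0.0466, 0.    ]))]
0.92 [353.3, 120.9] (352.46295166015625, 121.20370483398438) 16.771892547607422
0.89 [412.3, 33.4] (415.8156433105469, 33.665191650390625) 14.933135986328125
0.63 [332.0, 32.1] (330.0, 31.5) 15.976645469665527
```

View pics/w2c.png

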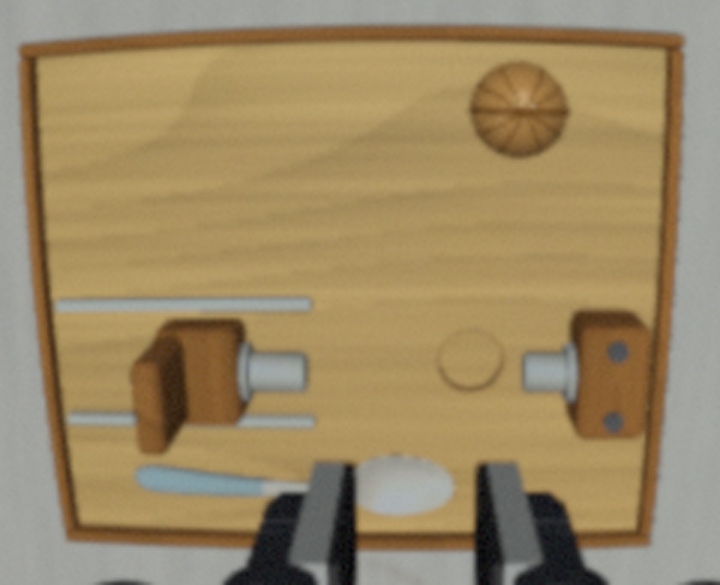

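```bash
python3 - <<'E'
from h import *
np.set_printoptions(precision=4,suppress=True)
T=np.load("T2.npy");f=lambda u,v,z:w_at_z(T,(u/3+180,v/3+85),z)
D=[(22,49,.022,-131,108.5),(683,40,.022,131,108.5),(648,543,.022,131,-108.5),(70,540,.022,-131,-108.5),(470,360,.014,50,-25),(312,304,.019,-14,0),(314,421,.019,-14,-50),(524,372,.0275,69.4,-25)]
P=[f(*d[:3]) for d in D];M=np.array([d[3:] for d in D])/1000
o,th,e=trayfit(P,M);R=np.array([[np.cos(th),-np.sin(th)],[np.sin(th),np.cos(th)]])
print(o,th,e);print((R.T@(np.array(P)[:,:2]-o).T).T*1000)
print("walnut",R.T@(f(519,110,.032)[:2]-o),f(519,110,.032))
print("studtip",R.T@(f(306,372,.0275)[:2]-o))
np.save("tray.npy",[*o,th])
E
```

```text
[0.5313 0.0466] 0.06824851116207761 [0.0032 0.0031 0.0032 0.0029 0.001  0.0002 0.0011 0.0004]
[[-128.7309  106.2496]
 [ 129.4229  105.8463]
 [ 128.8648 -106.1492]
 [-128.4591 -107.2072]
 [  49.1379  -24.4829]
 [ -13.8953    0.1984]
 [ -14.674   -49.1765]
 [  69.7337  -25.2785]]
walnut [0.0649 0.0767] [0.5908 0.1276 0.032 ]
studtip [-0.0162 -0.0253]
```

```bash
cat >> h.py <<'E'
def tw(x,y):
    *o,th=np.load("tray.npy");return np.array([[np.cos(th),-np.sin(th)],[np.sin(th),np.cos(th)]])@[x/1e3,y/1e3]+o
def wt(p):
    *o,th=np.load("tray.npy");return np.array([[np.cos(th),-np.sin(th)],[np.sin(th),np.cos(th)]]).T@(np.array(p)[:2]-o)*1e3
def rel(x,y,z):
    return move([*tw(x,y),z],np.pi/2+np.load("tray.npy")[2])
E
python3 - <<'E'
from h import *
print(wt(manip.get_state()["tcp_pos"]),rel(65.5,113,.1),rel(65.5,113,.044))
E
```

```text
[27.58984188 16.24647021] (array([ 2.12832431e-04, -2.75254796e-05,  9.70500825e-04]), array([ 9.67535298,  3.79101581, 14.84668552])) (array([ 2.12832431e-04, -2.75254796e-05,  9.70500825e-04]), array([ 9.67535298,  3.79101581, 20.44668552]))
```

Emit:
send_rows --motion '[{"translation": [2.42,0.95,2],"turn": [0,0,0],"hand": 2},{"translation": [2.42,0.95,3],"turn": [0,0,0],"hand": 2},{"translation": [2.42,0.95,4],"turn": [0,0,0],"hand": 2},{"translation": [2.42,0.94,3.8],"turn": [0,0,0],"hand": 2},{"translation": [0,0,2],"turn": [0,0,0],"hand": 2},{"translation": [0,0,2],"turn": [0,0,0],"hand": 2},{"translation": [0,0,2],"turn": [0,0,0],"hand": 2},{"translation": [0,0,1.2],"turn": [0,0,0],"hand": 2},{"translation": [0,0,0.4],"turn": [0,0,0],"hand": 2},{"translation": [0,0,0],"turn": [0,0,0],"hand": 2},{"translation": [0,0,0],"turn": [0,0,0],"hand": 2}]'

```text
time: 5.52
tcp_pos: [0.5895, 0.1645, 0.0451]
tcp_rot: [3.14, -0.0, 1.641]
force: [0.1, -0.2, 0.1]
finger_gap: 0.231
grasp_force: 0.0
```

```bash
python3 - <<'E'
from h import *
np.set_printoptions(precision=4,suppress=True)
s=manip.get_state();T=wpose(s);print(s["time"],s["tcp_pos"],wt(s["tcp_pos"]),s["tcp_rot"])
im=read_camera("wrist");sd=read_camera("side")
a=cv2.resize(im[130:350,200:440],(600,550));b=cv2.resize(sd[180:260,250:350],(200*3,480),interpolation=cv2.INTER_CUBIC)
cv2.imwrite("pics/w3.png",a);cv2.imwrite("pics/s3.png",b)
for d in nets.regions_of("wrist","walnut")[:3]: print(d["conf"],d["uv"],wt(w_at_z(T,d["uv"],.032)))
E
```

```text
5.525 [0.5895 0.1645 0.0451] [ 66.0908 113.5919] [ 3.14   -0.0002  1.6408]
0.95 [458.6, 119.7] [132.8429 184.0881]
0.67 [319.0, 314.5] [66.4529 78.2868]
0.57 [268.5, 115.7] [ 43.6901 183.4879]
```

View pics/w3.png

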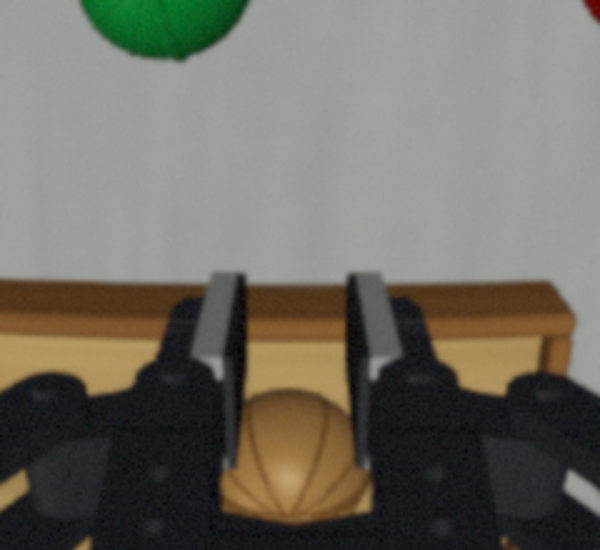

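The fingers straddle the back of the walnut, which is centred between the pads at crop (290,460), and clear the rim. I'll start the push.

Emit:
send_rows --motion '[{"translation": [-0.4,-0.05,0],"turn": [0,0,0],"hand": 2},{"translation": [-0.4,-0.05,0],"turn": [0,0,0],"hand": 2},{"translation": [-0.4,-0.05,0],"turn": [0,0,0],"hand": 2},{"translation": [-0.4,-0.05,0],"turn": [0,0,0],"hand": 2},{"translation": [-0.4,-0.05,0],"turn": [0,0,0],"hand": 2},{"translation": [-0.4,-0.05,0],"turn": [0,0,0],"hand": 2},{"translation": [-0.4,-0.05,0],"turn": [0,0,0],"hand": 2},{"translation": [-0.2,-0.03,0],"turn": [0,0,0],"hand": 2},{"translation": [0,0,0.4],"turn": [0,0,0],"hand": 2},{"translation": [0,0,0.4],"turn": [0,0,0],"hand": 2},{"translation": [0,0,0],"turn": [0,0,0],"hand": 2}]'

```text
time: 7.05
tcp_pos: [0.5867, 0.1343, 0.0357]
tcp_rot: [-3.14, 0.0, 1.641]
force: [-0.2, 0.3, 0.3]
finger_gap: 0.232
grasp_force: 0.0
```

```bash
cat > look.py <<'E'
from h import *
import sys
np.set_printoptions(precision=4,suppress=True)
s=manip.get_state();T=wpose(s);print(s["time"],s["tcp_pos"],wt(s["tcp_pos"]),s["force"])
im=read_camera("wrist");cv2.imwrite(f"pics/{sys.argv[1]}.png",cv2.resize(im[150:350,200:440],(600,500)))
for d in nets.regions_of("wrist","walnut")[:3]: print("wrist",round(d["conf"],2),d["uv"],wt(w_at_z(T,d["uv"],.032)))
for c in ("side","top"):
    im=read_camera(c);cv2.imwrite(f"pics/{sys.argv[1]}_{c}.png",im)
    for d in nets.regions_of(c,"walnut")[:4]: print(c,round(d["conf"],2),d["uv"],int(d["mask"].sum()),wt(at_z(c,d["uv"],.032)))
E
python3 look.py w4
```

```text
7.05 [0.5867 0.1343 0.0357] [61.2627 83.6412] [-0.1769  0.2667  0.2691]
wrist 0.8 [477.3, 63.1] [132.5184 181.1588]
wrist 0.61 [273.6, 52.0] [ 42.5694 180.7549]
wrist 0.58 [319.7, 310.9] [61.915  57.8821]
side 0.77 [281.5, 245.8] 184 [ 24.0686 198.1224]
side 0.48 [247.4, 233.3] 157 [123.0067 199.1961]
side 0.27 [247.8, 265.7] 587 [ 40.6891 291.4303]
top 0.62 [265.4, 172.2] 30 [141.4756 192.5195]
top 0.58 [269.2, 208.5] 34 [ 29.9741 187.7383]
top 0.36 [314.9, 198.2] 34 [50.8067 48.429 ]
```

Emit:
send_rows --motion '[{"translation": [-0.4,-0.08,0],"turn": [0,0,0],"hand": 2},{"translation": [-0.4,-0.08,0],"turn": [0,0,0],"hand": 2},{"translation": [-0.4,-0.08,0],"turn": [0,0,0],"hand": 2},{"translation": [-0.4,-0.08,0],"turn": [0,0,0],"hand": 2},{"translation": [-0.4,-0.08,0],"turn": [0,0,0],"hand": 2},{"translation": [-0.4,-0.08,0],"turn": [0,0,0],"hand": 2},{"translation": [-0.4,-0.08,0],"turn": [0,0,0],"hand": 2},{"translation": [-0.4,-0.08,0],"turn": [0,0,0],"hand": 2},{"translation": [-0.4,-0.08,0],"turn": [0,0,0],"hand": 2},{"translation": [-0.4,-0.08,0],"turn": [0,0,0],"hand": 2},{"translation": [-0.4,-0.08,0],"turn": [0,0,0],"hand": 2},{"translation": [-0.4,-0.08,0],"turn": [0,0,0],"hand": 2},{"translation": [-0.4,-0.08,0],"turn": [0,0,0],"hand": 2},{"translation": [-0.3,-0.08,0],"turn": [0,0,0],"hand": 2},{"translation": [-0.1,0,0],"turn": [0,0,0],"hand": 2},{"translation": [0,0,0],"turn": [0,0,0],"hand": 2}]'

```text
time: 9.35
tcp_pos: [0.58, 0.0775, 0.0363]
tcp_rot: [3.141, -0.0, 1.641]
force: [-0.6, -0.1, -0.3]
finger_gap: 0.237
grasp_force: 0.0
```

```bash
python3 look.py w5
```

```text
9.35 [0.58   0.0775 0.0363] [50.6498 27.4736] [-0.55   -0.1102 -0.3017]
wrist 0.74 [319.5, 312.2] [51.2022  0.4031]
side 0.65 [191.0, 236.9] 933 [224.1998 279.2792]
side 0.63 [281.1, 244.3] 189 [ 28.3239 193.9052]
side 0.53 [247.6, 236.7] 178 [112.9532 209.9187]
top 0.49 [272.6, 209.0] 116 [ 27.6995 177.6378]
```

Emit:
send_rows --motion '[{"translation": [-0.25,-0.02,0],"turn": [0,0,0],"hand": 2},{"translation": [-0.25,-0.02,0],"turn": [0,0,0],"hand": 2},{"translation": [-0.25,-0.02,0],"turn": [0,0,0],"hand": 2},{"translation": [-0.25,-0.02,0],"turn": [0,0,0],"hand": 2},{"translation": [-0.25,-0.02,0],"turn": [0,0,0],"hand": 2},{"translation": [-0.25,0,0],"turn": [0,0,0],"hand": 2},{"translation": [-0.25,0,0],"turn": [0,0,0],"hand": 2},{"translation": [-0.2,0,0],"turn": [0,0,0],"hand": 2},{"translation": [-0.2,0,0],"turn": [0,0,0],"hand": 2},{"translation": [-0.15,0,0],"turn": [0,0,0],"hand": 2},{"translation": [-0.1,0,0],"turn": [0,0,0],"hand": 2},{"translation": [0,0,0],"turn": [0,0,0],"hand": 2},{"translation": [0,0,0],"turn": [0,0,0],"hand": 2}]'

```text
time: 11.28
tcp_pos: [0.5806, 0.0536, 0.0363]
tcp_rot: [-3.142, -0.0, 1.641]
force: [0.2, 0.3, 0.1]
finger_gap: 0.236
grasp_force: 0.0
```

```bash
python3 look.py w6; python3 -c "
from h import *
print(rel(49.5,60,.0363))"
```

```text
11.275 [0.5806 0.0536 0.0363] [49.6374  3.5516] [0.2411 0.2865 0.1073]
wrist 0.58 [318.3, 311.1] [ 49.574  -22.7873]
side 0.53 [283.5, 243.5] 207 [ 25.6015 188.5515]
side 0.51 [247.1, 233.6] 187 [122.7439 200.5466]
top 0.46 [267.8, 170.6] 100 [145.8581 184.9524]
top 0.4 [270.8, 208.3] 118 [ 30.2168 182.9043]
(array([-4.22105642e-05, -2.70762094e-05,  1.78036238e-03]), array([ 5.64304787e+00, -1.05710263e-02,  2.09959728e-05]))
```

View pics/w6.png

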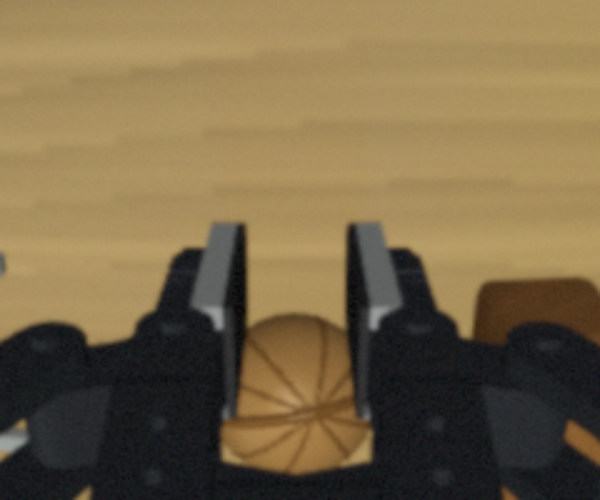

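The walnut is still behind the pads and I can't tell whether it has sunk. I'll back off straight, rise and look.

Emit:
send_rows --motion '[{"translation": [0.4,0,0],"turn": [0,0,0],"hand": 2},{"translation": [1.5,0,0],"turn": [0,0,0],"hand": 2},{"translation": [2,0,-1],"turn": [0,0,0],"hand": 2},{"translation": [1,-1,-4],"turn": [0,0,0],"hand": 0},{"translation": [-1,-2,-4],"turn": [0,0,0],"hand": 0},{"translation": [-1,-1,-3],"turn": [0,0,0],"hand": 0},{"translation": [0,0,-2],"turn": [0,0,0],"hand": 0},{"translation": [0,0,0],"turn": [0,0,0],"hand": 0},{"translation": [0,0,0],"turn": [0,0,0],"hand": 0},{"translation": [0,0,0],"turn": [0,0,0],"hand": 0}]'

```text
time: 12.82
tcp_pos: [0.5379, 0.08, 0.1751]
tcp_rot: [-3.139, -0.0, 1.641]
force: [-0.9, 0.4, 1.0]
finger_gap: 0.001
grasp_force: 0.0
```

```bash
python3 look.py w7; python3 - <<'E'
from h import *
s=manip.get_state();T=wpose(s);im=read_camera("wrist");cv2.imwrite("pics/w7f.png",im)
cv2.imwrite("pics/w7c.png",cv2.resize(im[110:330,160:480],(800,550),interpolation=cv2.INTER_CUBIC));np.save("T7.npy",T)
print("seated px",wproj(T,[*tw(50,-25),.026]),"unseated",wproj(T,[*tw(50,-25),.032]))
for n,z in (("jaw_stud",.0275),("jaw_handle",.06)): print(n,[(d["uv"],wt(w_at_z(T,d["uv"],z))) for d in nets.tip_of("wrist",n)[:1]])
E
```

```text
12.825 [0.5379 0.08   0.1751] [ 8.8384 32.8714] [-0.8785  0.3765  0.9977]
wrist 0.86 [356.9, 29.5] [ 41.582  178.5048]
wrist 0.57 [454.9, 36.2] [133.1024 181.6387]
side 0.7 [247.0, 233.6] 141 [122.9443 200.6698]
side 0.47 [279.5, 245.1] 167 [ 29.5033 198.2855]
side 0.43 [323.8, 206.6] 110 [36.3744 -7.0094]
top 0.6 [273.1, 205.2] 108 [ 39.0592 175.4287]
top 0.47 [268.5, 173.0] 103 [138.3071 183.2794]
seated px [359.48795128 247.0383174 ] unseated [360.24605021 249.6384248 ]
jaw_stud [([292.9, 249.0], array([-15.39905401, -26.28863961]))]
jaw_handle [([225.7, 258.8], array([-74.00840502, -22.14025699]))]
```

View pics/w7c.png

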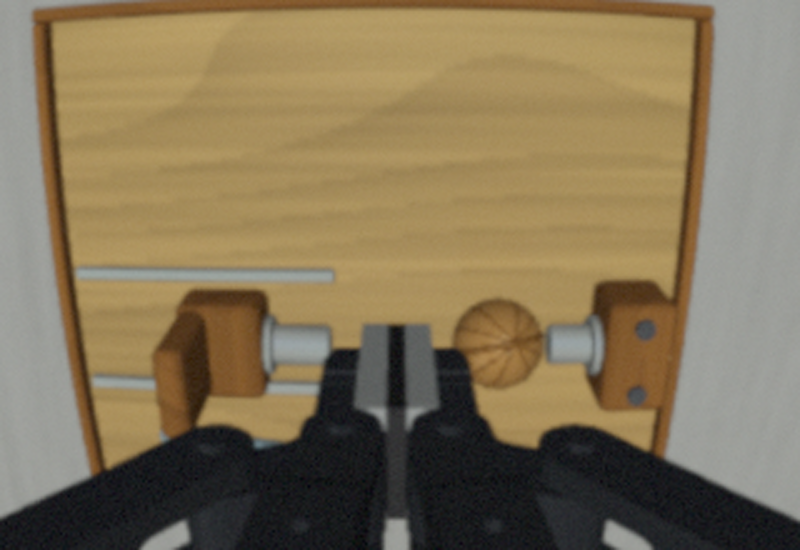

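The walnut shows at (359,247), exactly where a seated walnut should project, with the anvil stud just beyond it and the jaw paddle still back at about x = −74. Next I'll take the shut fingers round behind the paddle.

```bash
python3 -c "
from h import *
print(rel(-112,-25,.175),rel(-112,-25,.066),manip.get_state()['time'],manip.get_state()['force'])"
```

```text
(array([-2.35163824e-04, -3.81456639e-07,  1.58103033e-03]), array([ -5.73775388, -12.15910118,   0.11647961])) (array([-2.35163824e-04, -3.81456639e-07,  1.58103033e-03]), array([ -5.73775388, -12.15910118,  11.01647961])) 13.275 [0.00844432 0.00750518 0.48009721]
```

Emit:
send_rows --motion '[{"translation": [-0.7,-4,0],"turn": [0,0,0],"hand": 0},{"translation": [-2,-4,0],"turn": [0,0,0],"hand": 0},{"translation": [-2,-3,0.1],"turn": [0,0,0],"hand": 0},{"translation": [-1.04,-1.16,2],"turn": [0,0,0],"hand": 0},{"translation": [0,0,3],"turn": [0,0,0],"hand": 0},{"translation": [0,0,3],"turn": [0,0,0],"hand": 0},{"translation": [0,0,2],"turn": [0,0,0],"hand": 0},{"translation": [0,0,0.9],"turn": [0,0,0],"hand": 0},{"translation": [0,0,0],"turn": [0,0,0],"hand": 0},{"translation": [0,0,0],"turn": [0,0,0],"hand": 0},{"translation": [0,0,0],"turn": [0,0,0],"hand": 0}]'

```text
time: 14.65
tcp_pos: [0.422, 0.0139, 0.067]
tcp_rot: [3.14, 0.0, 1.641]
force: [0.4, -0.5, 0.1]
finger_gap: 0.004
grasp_force: 0.0
```

```bash
cat > f.py <<'E'
from h import *
np.set_printoptions(precision=3,suppress=True)
s=manip.get_state();print(s["time"],wt(s["tcp_pos"]),s["tcp_pos"][2],wt(s["force"][:2]*1e-3+tw(0,0)),s["force"])
E
python3 f.py
```

```text
14.65 [-111.247  -25.214] 0.06702308595795038 [ 0.402 -0.566] [ 0.439 -0.538  0.137]
```

Emit:
send_rows --motion '[{"translation": [0,0.4,0],"turn": [0,0,0],"hand": 0},{"translation": [0,0.5,0],"turn": [0,0,0],"hand": 0},{"translation": [0,0.5,0],"turn": [0,0,0],"hand": 0},{"translation": [0,0.3,0],"turn": [0,0,0],"hand": 0},{"translation": [0,0.15,0],"turn": [0,0,0],"hand": 0},{"translation": [0,0.15,0],"turn": [0,0,0],"hand": 0},{"translation": [0,0.15,0],"turn": [0,0,0],"hand": 0},{"translation": [0,0.15,0],"turn": [0,0,0],"hand": 0},{"translation": [0,0.15,0],"turn": [0,0,0],"hand": 0},{"translation": [0,0.15,0],"turn": [0,0,0],"hand": 0},{"translation": [0,0.15,0],"turn": [0,0,0],"hand": 0}]'

```text
time: 16.02
tcp_pos: [0.4452, 0.0157, 0.0659]
tcp_rot: [-3.135, -0.0, 1.641]
force: [-8.0, -2.0, 7.0]
finger_gap: 0.004
grasp_force: 4.4
```

```bash
python3 f.py
```

```text
16.025 [-87.997 -24.958] 0.06593853342134301 [-8.151 -1.475] [-8.031 -2.027  6.991]
```

The push gives 8 N backward but also 7 N upward, so a slanted part of the finger is riding on the paddle's top edge. I'll back off, rise so only the fingertips bear, and push again.

Emit:
send_rows --motion '[{"translation": [0,-0.5,0],"turn": [0,0,0],"hand": 0},{"translation": [0,0,-0.6],"turn": [0,0,0],"hand": 0},{"translation": [0,0,-0.5],"turn": [0,0,0],"hand": 0},{"translation": [0,0.1,0],"turn": [0,0,0],"hand": 0},{"translation": [0,0.15,0],"turn": [0,0,0],"hand": 0},{"translation": [0,0.15,0],"turn": [0,0,0],"hand": 0},{"translation": [0,0.15,0],"turn": [0,0,0],"hand": 0},{"translation": [0,0.15,0],"turn": [0,0,0],"hand": 0},{"translation": [0,0.15,0],"turn": [0,0,0],"hand": 0},{"translation": [0,0.15,0],"turn": [0,0,0],"hand": 0},{"translation": [0,0.15,0],"turn": [0,0,0],"hand": 0}]'

```text
time: 17.4
tcp_pos: [0.4502, 0.0162, 0.0766]
tcp_rot: [-3.132, -0.0, 1.641]
force: [-10.1, -1.4, 8.9]
finger_gap: -0.003
grasp_force: 5.2
```

```bash
python3 f.py; python3 - <<'E'
from h import *
im=read_camera("side");cv2.imwrite("pics/s8.png",cv2.resize(im[140:240,280:420],(784,560),interpolation=cv2.INTER_CUBIC))
E
```

```text
17.4 [-83.007 -24.828] 0.07658923130300505 [-10.162  -0.736] [-10.088  -1.428   8.908]
```

View pics/s8.png

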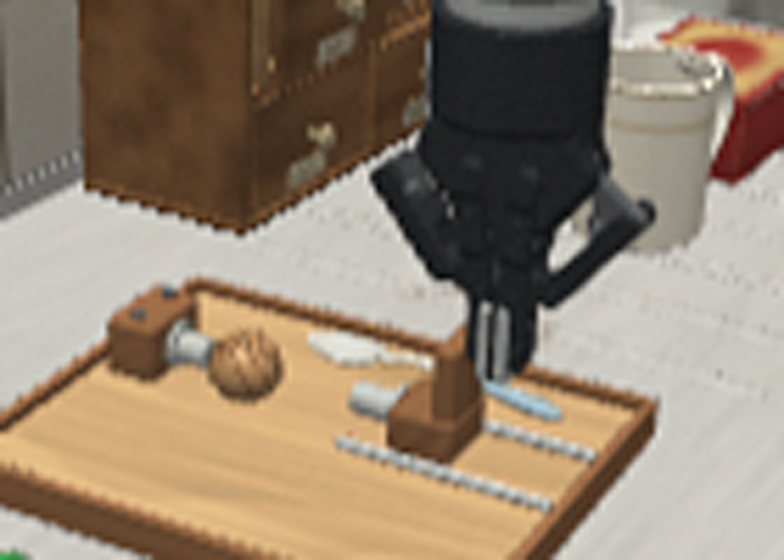

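The lower back of the finger lies flat on the paddle and the walnut sits at the anvil stud. The upward force looks like stiction on the paddle. I'll keep sliding and ease upward slightly.

Emit:
send_rows --motion '[{"translation": [0,0.3,-0.02],"turn": [0,0,0],"hand": 0},{"translation": [0,0.3,-0.02],"turn": [0,0,0],"hand": 0},{"translation": [0,0.3,-0.02],"turn": [0,0,0],"hand": 0},{"translation": [0,0.3,-0.02],"turn": [0,0,0],"hand": 0},{"translation": [0,0.3,-0.02],"turn": [0,0,0],"hand": 0},{"translation": [0,0.3,0],"turn": [0,0,0],"hand": 0},{"translation": [0,0.3,0],"turn": [0,0,0],"hand": 0},{"translation": [0,0.3,0],"turn": [0,0,0],"hand": 0},{"translation": [0,0.3,0],"turn": [0,0,0],"hand": 0},{"translation": [0,0.3,0],"turn": [0,0,0],"hand": 0}]'

```text
time: 18.7
tcp_pos: [0.4791, 0.0182, 0.0767]
tcp_rot: [-3.129, -0.001, 1.641]
force: [-10.0, -2.5, 4.2]
finger_gap: 0.001
grasp_force: 5.1
```

```bash
python3 f.py
```

```text
18.7 [-54.021 -24.789] 0.07674475262664941 [-10.181  -1.785] [-10.035  -2.475   4.208]
```

Emit:
send_rows --motion '[{"translation": [0,0.15,-0.02],"turn": [0,0,0],"hand": 0},{"translation": [0,0.15,-0.02],"turn": [0,0,0],"hand": 0},{"translation": [0,0.15,0],"turn": [0,0,0],"hand": 0},{"translation": [0,0.1,0],"turn": [0,0,0],"hand": 0},{"translation": [0,0.1,0],"turn": [0,0,0],"hand": 0},{"translation": [0,0.05,0],"turn": [0,0,0],"hand": 0},{"translation": [0,0.05,0],"turn": [0,0,0],"hand": 0},{"translation": [0,0.05,0],"turn": [0,0,0],"hand": 0},{"translation": [0,0.05,0],"turn": [0,0,0],"hand": 0}]'

```text
time: 19.82
tcp_pos: [0.4872, 0.0188, 0.0768]
tcp_rot: [-3.129, -0.001, 1.641]
force: [-10.3, -2.3, 1.2]
finger_gap: -0.001
grasp_force: 5.0
```

```bash
python3 f.py; python3 - <<'E'
from h import *
np.set_printoptions(precision=2,suppress=True)
s=manip.get_state();T=wpose(s);im=read_camera("wrist");cv2.imwrite("pics/w9.png",im[150:,150:500])
for n in ("jaw_stud","anvil_tip"): print(n,[(d["uv"],d["conf"],wt(w_at_z(T,d["uv"],.0275))) for d in nets.tip_of("wrist",n)[:1]])
for n in ("jaw_stud","anvil_tip"):
    for c in ("side","top"):
        read_camera(c); print(n,c,[(d["uv"],d["conf"],wt(at_z(c,d["uv"],.0275))) for d in nets.tip_of(c,n)[:1]])
E
python3 f.py
```

```text
19.825 [-45.922 -24.797] 0.07682587967961273 [-10.439  -1.628] [-10.303  -2.336   1.191]
jaw_stud [([432.6, 232.1], 0.82, array([ 26.28, -25.65]))]
anvil_tip [([489.0, 228.2], 0.56, array([ 68.57, -23.94]))]
jaw_stud side [([330.4, 206.8], 0.62, array([ 24.8 , -22.41]))]
jaw_stud top []
anvil_tip side [([319.2, 202.5], 0.67, array([ 63.31, -27.55]))]
anvil_tip top [([337.1, 188.0], 0.97, array([ 77.45, -21.02]))]
20.375 [-45.823 -24.796] 0.07681867868172529 [-10.042  -0.761] [-9.966 -1.444  0.549]
```

Emit:
send_rows --motion '[{"translation": [0,0.05,0],"turn": [0,0,0],"hand": 0},{"translation": [0,0.05,0],"turn": [0,0,0],"hand": 0},{"translation": [0,0.05,0],"turn": [0,0,0],"hand": 0},{"translation": [0,0.05,0],"turn": [0,0,0],"hand": 0},{"translation": [0,0.05,0],"turn": [0,0,0],"hand": 0},{"translation": [0,0.03,0],"turn": [0,0,0],"hand": 0},{"translation": [0,0.02,0],"turn": [0,0,0],"hand": 0},{"translation": [0,0.02,0],"turn": [0,0,0],"hand": 0},{"translation": [0,0.02,0],"turn": [0,0,0],"hand": 0}]'

```text
time: 21.5
tcp_pos: [0.4906, 0.019, 0.0768]
tcp_rot: [-3.129, -0.001, 1.641]
force: [-9.1, -2.5, 0.5]
finger_gap: -0.002
grasp_force: 5.0
```

Emit:
send_rows --motion '[{"translation": [0,0.02,0],"turn": [0,0,0],"hand": 0},{"translation": [0,0.02,0],"turn": [0,0,0],"hand": 0},{"translation": [0,0.02,0],"turn": [0,0,0],"hand": 0},{"translation": [0,0.02,0],"turn": [0,0,0],"hand": 0}]'

```text
time: 22.0
tcp_pos: [0.4914, 0.0191, 0.0768]
tcp_rot: [-3.129, -0.001, 1.641]
force: [-9.7, -2.2, 1.4]
finger_gap: 0.003
grasp_force: 5.0
```

Emit:
send_rows --motion '[{"translation": [0,0.02,0],"turn": [0,0,0],"hand": 0},{"translation": [0,0.02,0],"turn": [0,0,0],"hand": 0},{"translation": [0,0.02,0],"turn": [0,0,0],"hand": 0},{"translation": [0,0.02,0],"turn": [0,0,0],"hand": 0}]'

```text
time: 22.5
tcp_pos: [0.4922, 0.0191, 0.0768]
tcp_rot: [-3.129, -0.0, 1.641]
force: [-10.4, -2.5, 1.7]
finger_gap: -0.002
grasp_force: 5.0
```

Emit:
send_rows --motion '[{"translation": [0,0.02,0],"turn": [0,0,0],"hand": 0},{"translation": [0,0.02,0],"turn": [0,0,0],"hand": 0}]'

```text
time: 22.75
tcp_pos: [0.4926, 0.0192, 0.0768]
tcp_rot: [-3.129, -0.0, 1.641]
force: [-9.3, -2.1, 1.1]
finger_gap: -0.002
grasp_force: 5.0
```

Emit:
send_rows --motion '[{"translation": [0,0.02,0],"turn": [0,0,0],"hand": 0},{"translation": [0,0.02,0],"turn": [0,0,0],"hand": 0}]'

```text
time: 23.0
tcp_pos: [0.493, 0.0192, 0.0768]
tcp_rot: [-3.129, -0.001, 1.641]
force: [-9.4, -1.9, 1.1]
finger_gap: 0.001
grasp_force: 5.1
```

Emit:
send_rows --motion '[{"translation": [0,0.02,0],"turn": [0,0,0],"hand": 0},{"translation": [0,0.02,0],"turn": [0,0,0],"hand": 0}]'

```text
time: 23.25
tcp_pos: [0.4932, 0.0192, 0.0768]
tcp_rot: [-3.128, -0.001, 1.641]
force: [-10.6, -2.1, 2.5]
finger_gap: 0.0
grasp_force: 5.3
```

Emit:
send_rows --motion '[{"translation": [0,0.02,0],"turn": [0,0,0],"hand": 0}]'

```text
time: 23.38
tcp_pos: [0.4933, 0.0192, 0.0768]
tcp_rot: [-3.128, -0.001, 1.641]
force: [-10.6, -2.1, 1.6]
finger_gap: 0.0
grasp_force: 5.4
```

```bash
python3 - <<'E'
from h import *
s=manip.get_state();print(wt(s["tcp_pos"]),s["force"],s["grasp_force"],s["ft_torque"],s["tau"])
E
```

```text
[-39.84197211 -24.77610751] [-10.60204771  -2.11550004   1.59562482] 5.403516021324322 [-0.33738545  1.68905857 -0.05495856] [ 1.01391479e+00 -4.29788661e+01 -2.30451196e+01  7.66573884e-01
 -3.64787824e+00 -2.52634316e-02]
```

Emit:
send_rows --motion '[{"translation": [0,0.02,0],"turn": [0,0,0],"hand": 0},{"translation": [0,0.02,0],"turn": [0,0,0],"hand": 0}]'

```text
time: 23.62
tcp_pos: [0.4934, 0.0192, 0.0768]
tcp_rot: [-3.128, -0.001, 1.641]
force: [-11.8, -2.6, 1.5]
finger_gap: -0.002
grasp_force: 5.7
```

Emit:
send_rows --motion '[{"translation": [0,0.02,0],"turn": [0,0,0],"hand": 0},{"translation": [0,0.02,0],"turn": [0,0,0],"hand": 0},{"translation": [0,0.02,0],"turn": [0,0,0],"hand": 0}]'

```text
time: 24.0
tcp_pos: [0.4937, 0.0192, 0.0768]
tcp_rot: [-3.127, -0.001, 1.641]
force: [-11.3, -1.7, 3.3]
finger_gap: 0.003
grasp_force: 6.0
```

Emit:
send_rows --motion '[{"translation": [0,0.02,0],"turn": [0,0,0],"hand": 0},{"translation": [0,0.02,0],"turn": [0,0,0],"hand": 0},{"translation": [0,0.02,0],"turn": [0,0,0],"hand": 0}]'

```text
time: 24.38
tcp_pos: [0.4938, 0.0193, 0.0768]
tcp_rot: [-3.126, -0.001, 1.641]
force: [-12.4, -3.4, 4.3]
finger_gap: -0.001
grasp_force: 6.5
```

```bash
python3 f.py
```

```text
24.375 [-39.279 -24.77 ] 0.07676782323534848 [-12.571  -2.551] [-12.368  -3.402   4.262]
```

Emit:
send_rows --motion '[{"translation": [0,0.02,0],"turn": [0,0,0],"hand": 0},{"translation": [0,0.02,0],"turn": [0,0,0],"hand": 0}]'

```text
time: 24.62
tcp_pos: [0.4939, 0.0193, 0.0768]
tcp_rot: [-3.126, -0.001, 1.641]
force: [-12.4, -2.4, 5.3]
finger_gap: -0.004
grasp_force: 6.7
```

```bash
python3 f.py
```

```text
24.625 [-39.163 -24.75 ] 0.07677078557516039 [-12.529  -1.531] [-12.396  -2.382   5.344]
```

Emit:
send_rows --motion '[{"translation": [0,0.02,-0.01],"turn": [0,0,0],"hand": 0},{"translation": [0,0.02,-0.01],"turn": [0,0,0],"hand": 0},{"translation": [0,0.02,0],"turn": [0,0,0],"hand": 0}]'

```text
time: 25.0
tcp_pos: [0.494, 0.0193, 0.0768]
tcp_rot: [-3.125, -0.001, 1.641]
force: [-13.6, -3.0, 3.6]
finger_gap: 0.001
grasp_force: 7.0
```

```bash
python3 f.py
```

```text
25.0 [-39.069 -24.775] 0.07679601260288754 [-13.732  -2.062] [-13.559  -2.994   3.599]
```

Emit:
send_rows --motion '[{"translation": [0,0.02,0],"turn": [0,0,0],"hand": 0},{"translation": [0,0.02,0],"turn": [0,0,0],"hand": 0},{"translation": [0,0.02,0],"turn": [0,0,0],"hand": 0},{"translation": [0,0,0],"turn": [0,0,0],"hand": 0}]'

```text
time: 25.5
tcp_pos: [0.4942, 0.0193, 0.0768]
tcp_rot: [-3.124, -0.001, 1.641]
force: [-14.3, -3.1, 5.5]
finger_gap: 0.001
grasp_force: 7.3
```

```bash
python3 f.py
```

```text
25.5 [-38.9   -24.789] 0.07679776579612083 [-14.496  -2.108] [-14.319  -3.092   5.462]
```

Emit:
send_rows --motion '[{"translation": [0,0.02,0],"turn": [0,0,0],"hand": 0},{"translation": [0,0.02,0],"turn": [0,0,0],"hand": 0},{"translation": [0,0.02,0],"turn": [0,0,0],"hand": 0},{"translation": [0,0.02,0],"turn": [0,0,0],"hand": 0},{"translation": [0,0,0],"turn": [0,0,0],"hand": 0}]'

```text
time: 26.12
tcp_pos: [0.4944, 0.0193, 0.0768]
tcp_rot: [-3.123, -0.0, 1.642]
force: [-14.7, -3.2, 6.2]
finger_gap: 0.006
grasp_force: 7.9
```

```bash
python3 f.py
```

```text
26.125 [-38.672 -24.787] 0.07678278835174733 [-14.935  -2.206] [-14.75   -3.219   6.227]
```

Emit:
send_rows --motion '[{"translation": [0,0.02,0],"turn": [0,0,0],"hand": 0},{"translation": [0,0.02,0],"turn": [0,0,0],"hand": 0},{"translation": [0,0,0],"turn": [0,0,0],"hand": 0},{"translation": [0,0,0],"turn": [0,0,0],"hand": 0},{"translation": [0,0,0],"turn": [0,0,0],"hand": 0}]'

```text
time: 26.75
tcp_pos: [0.4945, 0.0193, 0.0768]
tcp_rot: [-3.122, -0.001, 1.642]
force: [-16.5, -4.3, 6.9]
finger_gap: -0.004
grasp_force: 8.2
```

```bash
python3 f.py; python3 -c "
from h import *
print(manip.get_state()['grasp_force'])"
```

```text
26.75 [-38.613 -24.777] 0.07677745074618095 [-16.782  -3.16 ] [-16.528  -4.298   6.897]
8.181314065586776
```

The squeeze is about 6 N (16.4 N push less 10 N friction). Now I'll back straight off.

Emit:
send_rows --motion '[{"translation": [0,-0.1,0],"turn": [0,0,0],"hand": 0},{"translation": [0,-0.2,0],"turn": [0,0,0],"hand": 0},{"translation": [0,-0.4,0],"turn": [0,0,0],"hand": 0},{"translation": [0,-1,0],"turn": [0,0,0],"hand": 0},{"translation": [0,-2,-1],"turn": [0,0,0],"hand": 0},{"translation": [0,-1,-3],"turn": [0,0,0],"hand": 0},{"translation": [0,0,-4],"turn": [0,0,0],"hand": 0},{"translation": [0,0,0],"turn": [0,0,0],"hand": 0},{"translation": [0,0,0],"turn": [0,0,0],"hand": 0},{"translation": [0,0,0],"turn": [0,0,0],"hand": 0}]'

```text
time: 28.0
tcp_pos: [0.4566, 0.0165, 0.1582]
tcp_rot: [-3.14, -0.0, 1.641]
force: [0.3, 0.2, 0.1]
finger_gap: 0.0
grasp_force: 0.0
```

```bash
python3 f.py; python3 - <<'E'
from h import *
s=manip.get_state();T=wpose(s);im=read_camera("wrist");cv2.imwrite("pics/w10.png",cv2.resize(im[110:330,240:560],(800,550),interpolation=cv2.INTER_CUBIC))
print("seated px crop",(wproj(T,[*tw(50,-25),.026])-[240,110])*2.5)
for n in ("jaw_stud","anvil_tip"): print(n,[(d["uv"],wt(w_at_z(T,d["uv"],.0275))) for d in nets.tip_of("wrist",n)[:1]])
E
```

```text
28.0 [-76.62  -24.968] 0.15817453880229973 [0.343 0.178] [0.33  0.201 0.12 ]
seated px crop [538.17267363 215.04874409]
jaw_stud [([438.0, 194.5], array([ 31.39448543, -23.24597376]))]
anvil_tip [([475.8, 198.0], array([ 71.87876913, -26.40884528]))]
```

View pics/w10.png

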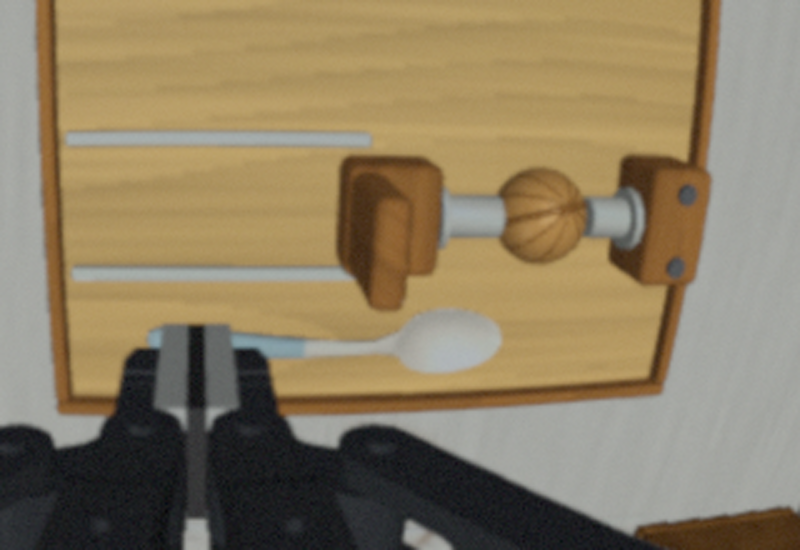

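The walnut sits in the cup at crop (542,216), pinched between the jaw stud and the anvil stud, and the arm is clear. I'm handing the job in.

```bash
python3 -c "
from rig import manip
print(manip.job_done())"
```

```text
the job is handed in; nothing more can be done
None
```

I rolled the walnut into the cup and clamped it with the jaw at about 6 N, then backed the arm clear and handed the job in at about 28 s; the verdict was not shown.

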